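# Cover the loaded tubes and shut the incubator drawer

## Task

The tube carrier in the open drawer of the bench-top incubator is loaded. Take the lid that fits it (the largest of the three loose lids, the big rectangular one) and lay it on the carrier, set down rather than dropped, so that it sits flat and seated all round with its plug inside the carrier. Then push the drawer fully home with the lid still seated.

Things in the scene. Friction and masses are not known exactly. Their poses are not given: they have to be found in the camera images.
- lid: Largest of three loose grey lids, plug down on the bench (others: 76x108 mm rectangle; 92 mm round). Plate 108 (x) by 150 (y) by 4 mm, plug 58 (x) by 100 (y) by 6 mm centred beneath, grip bar centred on top, 50 long (x), 14 wide (y), 22 tall. About 0.12 kg. Origin: centre of the plug's underside, z up; plate top at z = 10 mm, bar top at 32 mm.
- carrier_rim (a point): Centre of the mouth, at rim height, of the white tube carrier fixed in the drawer: open box 86 (x) by 128 (y), mouth 78 by 120, tube tops 11 mm below the rim. z up, x the way the drawer closes. Lid seats long side along y, either way round, plug in the mouth (10 mm play), its origin 6 mm below this point. Drawer front: inner face 85 mm off on the -x side, top 15 mm above the rim.
- drawer (a joint): How far the incubator's drawer stands open, in m: 0 fully shut, 0.2 fully open. It slides level along carrier_rim's x axis, needs about 2 N to move (plus about 6 N per m/s), stays where it is left and stops hard at 0.
- drawer_pull (a point): Centre of the outer upright face of the drawer's pull, a solid grey block 90 wide, 40 deep, 30 mm high on the drawer's front; push here along +x. Axes as carrier_rim. Block top 15 mm above this point, underside 15 mm below; bench 62 mm below. Shut, this face is 52 mm in front of the white incubator (240 wide, 260 deep, 125 mm high; roof of its opening at 105 mm clears the seated lid).

How it is judged:
On the way:
1. the big lid is seated on the carrier and let go while the drawer is still open (horizontal distance between lid and carrier_rim below 0.016 m and z of lid in the frame of carrier_rim below -0.003 m and angle between lid's own z axis and vertical below 0.04 rad and contact force between the fingers and lid below 0.1 N and value of joint drawer above 0.1 m), for 0.2 s.
At the end, for the whole second after the job is handed in: The drawer is shut to within 10 mm, and the big lid is at rest, seated flat on the carrier: plug inside the mouth (lid origin at least 3 mm below the rim), tilted less than 0.04 rad, its centre within 16 mm of the carrier's (horizontal distance between lid and carrier_rim below 0.016 m and z of lid in the frame of carrier_rim below -0.003 m and angle between lid's own z axis and vertical below 0.04 rad and value of joint drawer below 0.01 m and linear speed of lid below 0.02 m/s); the robot touches nothing.
It fails at once if the lid is dropped onto the carrier (falls free at over 0.5 m/s, a drop of more than about 13 mm) (horizontal distance between lid and carrier_rim below 0.08 m and contact force between the fingers and lid below 0.05 N and value of joint drawer above 0.1 m and z of lid in the frame of carrier_rim above -0.003 m and linear speed of lid above 0.5 m/s).
It also fails if it takes over 51 s, if anything falls off the work surface, if the arm or the gripper's body presses on something with over 40 N, if the wrist force passes 120 N, or if a joint passes its speed limit or range.

## Robot

A 6-joint arm with a two-finger parallel gripper is mounted at the origin on the work surface. World frame = base frame: x ahead of the robot, y to its left, z up, the work surface at z = 0. Lengths are in m, angles in rad, forces in N, time in s.
With the tool pointing down it reaches from about 0.375 to 0.9 m from the base axis. Payload 3.1 kg.
Tool frame: the origin (TCP) lies midway between the tips of the shut fingers; the grasp point (between the pads) lies robot.grip_depth behind it (robot.grip_depth is the distance from the TCP to the grasp point, in m); z points along the fingers, y is the line along which they close (so a half turn about z gives the same grasp; the last joint's range is limited). The gripper opens to 87 mm and grips with 3 to 60 N. Pads are 19 mm wide; open, the fingers measure 117 mm over their backs; the gripper's body (75 mm by 190 mm) begins 51 mm behind the grasp point.
Start: joints at [0.974, 0.527, 1.433, -0, 1.181, -0.178], TCP at [0.254, 0.571, 0.223] pointing down, gripper open.
Joint ranges: [-3.08, 3.08], [-0.75, 2.2], [0.22, 2.44], [-1.43, 4.57], [0, 2.65], [-2.85, 2.85]. Speed limits (rad/s): [2.79, 2.79, 3.14, 3.14, 3.14, 3.14].

## Interface

Orientations are given as a unit quaternion [x, y, z, w].
In Python, from rig import robot gives the robot as it stands.
- The arm moves only by the tool nudge_tcp, called after "Request:" as name(argument=value, ...) on one line, values as JSON. Schema: {"type":"object","properties":{"deltas":{"type":"array","items":{"type":"number"},"minItems":4,"maxItems":80},"jaw":{"type":"number"},"force":{"type":"number"},"only":{"type":"string"},"quiet":{"type":"boolean"},"lines":{"type":"string"}},"required":["deltas"],"additionalProperties":false}. deltas is one flat list of numbers that holds 1 to 20 rows one after another, with no inner brackets; each row has 4 numbers: dx, dy, dz in m, then a turn about the tool's z in rad; each row shifts and turns the commanded pose from where the row before left it, along the tool's axes as they then stand; what a row does not reach is not made up. A row lasts 1/12 s, in which the tool goes at most 0.0417 m and 0.125 rad, less where a joint would pass 70% of its speed; a pose out of reach is approached as far as the arm can. jaw is the finger opening in m, set as the call begins (left out keeps the last). The fingers move at their own pace and stop on an object; force is the grip in N (left out, the last holds). Time passes only in rows, so rows that do not move let the fingers close. The tool returns the time, the measured TCP pose, the force, the opening and the grip force at its end. only (a regular expression) keeps the lines of the reply that match it, lines (a string "A,B") keeps lines A to B, and quiet returns only ok. Input that does not fit is refused with a message, and nothing moves.
- robot.get_obs(): the state, without advancing time (a new reading comes with each control period).
- robot.camera(name): name is "scene" or "top" or "wrist"; returns a dict with "img" (384x512x3 uint8, red, green, blue), "fx", "fy", "cx", "cy" (pixels), "xyz" and "attitude" of the camera in the world. Camera axes: x right, y down, z forward; pixel columns grow to the right and rows downward; lengths in m; the calibration is good to about 2 mm. A picture is of the moment at which its call begins. There is no depth.
- robot.hand_in(): hands the job in; it is judged then, once.
The state is a dict: "time": time; "q": joint angles; "joint_velocities": joint speeds; "joint_torque": joint torques, N m; "position": TCP position; "tool_rot": TCP orientation; "ft_force": force on the tool from outside, world axes, zero at the start; "moment": the same for the moment, N m; "grip_width": finger opening in m; "grip_force": force on a finger pad.
Only numpy, scipy, OpenCV 4.12 (cv2) and the standard library are available. Lean on these libraries where they do the work, as an engineer would, in place of code of your own. Each camera call takes 0.05 s, during which the arm holds its last target. There are 200 camera calls.

## Working session

There is one attempt and no reset: what is moved stays moved. The work goes in short steps, Python scripts to look and compute and a tool call to move; the robot and the scene stay as the last step left them, time stands still between calls to the robot, and variables do not carry over. Pictures are saved under pics/ and viewed, at most 12 in all, crops included, and the job is handed in when it is done.

```bash
ls; mkdir -p pics
```

Run:
```python
from rig import robot
import cv2,numpy as np,pickle
o=robot.get_obs();print({k:np.round(v,3) for k,v in o.items()},robot.grip_depth)
for n in("top","scene"):
    c=robot.camera(n);pickle.dump(c,open(n+".pkl","wb"));print(n,c["fx"],c["fy"],c["cx"],c["cy"],c["xyz"],c["attitude"])
    cv2.imwrite(f"pics/{n}1.png",c["img"][:,:,::-1])
```

```text
pics
rig.py
{'time': np.float64(0.0), 'q': array([ 0.973,  0.528,  1.434,  0.   ,  1.181, -0.179]), 'joint_velocities': array([-0.001,  0.001,  0.001, -0.001,  0.   , -0.001]), 'joint_torque': array([ -0.   , -44.005, -17.659,   0.063,   0.058,  -0.   ]), 'position': array([0.254, 0.57 , 0.222]), 'tool_rot': array([ 0.208,  0.978, -0.001, -0.   ]), 'ft_force': array([0.343, 0.208, 0.595]), 'moment': array([-0.007, -0.032, -0.053]), 'grip_force': np.float64(0.0), 'grip_width': np.float64(0.087)} 0.0187
top 426.27296316244565 426.27296316244565 251.635981270538 196.19742518691538 [0.3594932  0.04633816 1.0685656 ] [-0.69926167  0.70904673 -0.05937409  0.06899695]
scene 442.4101694262358 442.4101694262358 260.1868129205928 187.40388394679906 [1.17863413 0.18146978 1.11582565] [ 0.62110517  0.73317535 -0.21259596 -0.17744079]
```

View pics/top1.png

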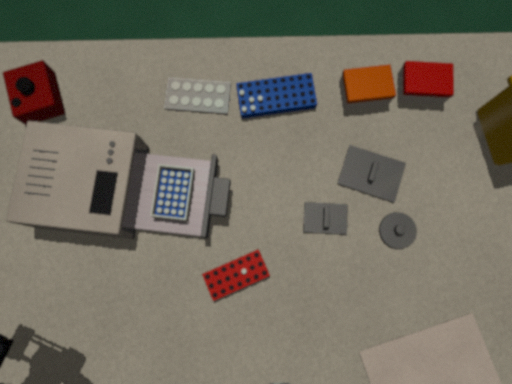

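View pics/scene1.png

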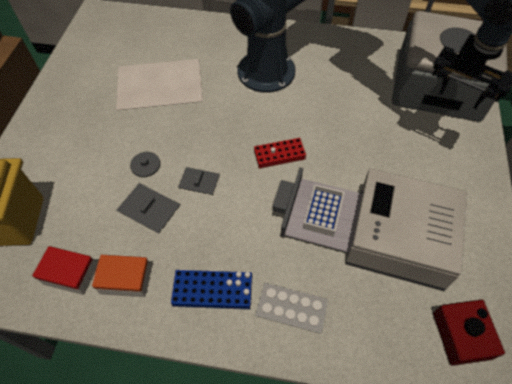

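Top view: big lid at about (371,174) with its bar standing upright in the image, the small lid at (325,218), the round one at (398,230). Carrier at (173,193) and pull at (220,197), with the incubator to the left. In the scene view the lid is at (149,207) and the carrier at (323,208).

Create h.py:
```python
import numpy as np,cv2,pickle
from scipy.spatial.transform import Rotation as R
def ray(c,p):
    d=R.from_quat(c["attitude"]).as_matrix()@np.array([(p[0]-c["cx"])/c["fx"],(p[1]-c["cy"])/c["fy"],1]);return np.array(c["xyz"]),d
def onz(c,p,z):
    o,d=ray(c,p);return o+d*(z-o[2])/d[2]
def proj(c,P):
    v=R.from_quat(c["attitude"]).as_matrix().T@(np.array(P)-c["xyz"]);return np.array([c["fx"]*v[0]/v[2]+c["cx"],c["fy"]*v[1]/v[2]+c["cy"]])
def tri(c1,p1,c2,p2):
    (o1,d1),(o2,d2)=ray(c1,p1),ray(c2,p2)
    s=np.linalg.lstsq(np.c_[d1,-d2],o2-o1,rcond=None)[0]
    a,b=o1+s[0]*d1,o2+s[1]*d2;return (a+b)/2,np.linalg.norm(a-b)
```

Run:
```python
from h import *
T=pickle.load(open("top.pkl","rb"));S=pickle.load(open("scene.pkl","rb"))
for n,c,(x0,y0,x1,y1) in(("top",T,(330,140,415,210)),("scene",S,(110,178,185,236))):
    g=cv2.cvtColor(c["img"],cv2.COLOR_RGB2GRAY);m=np.zeros_like(g);m[y0:y1,x0:x1]=(g[y0:y1,x0:x1]<105)*255
    k=max(cv2.findContours(m,0,1)[0],key=cv2.contourArea);r=cv2.minAreaRect(k);b=cv2.boxPoints(r);print(n,r)
    P=np.array([onz(c,p,.010) for p in b]);print(P.round(4),P.mean(0).round(4),[np.linalg.norm(P[i]-P[i-1]).round(4) for i in range(4)])
    e=P[1]-P[0];print(np.degrees(np.arctan2(e[1],e[0])))
def crop(c,b,n):
    x0,y0,x1,y1=b;return cv2.resize(c["img"][y0:y1,x0:x1,::-1],None,fx=6,fy=6,interpolation=cv2.INTER_CUBIC)
cv2.imwrite("pics/c_top.png",crop(T,(120,140,245,240),0))
cv2.imwrite("pics/c_scene.png",crop(S,(265,160,390,260),0))
```

```text
top ((371.1737976074219, 173.94961547851562), (60.527400970458984, 43.16215896606445), 17.52556800842285)
[[ 0.5787 -0.1537  0.01  ]
 [ 0.6863 -0.1923  0.01  ]
 [ 0.6355 -0.3362  0.01  ]
 [ 0.5298 -0.2956  0.01  ]] [ 0.6076 -0.2444  0.01  ] [np.float64(0.1501), np.float64(0.1143), np.float64(0.1527), np.float64(0.1132)]
-19.71299919712396
scene ((148.15286254882812, 207.21974182128906), (52.99296951293945, 35.99372100830078), 28.610462188720703)
[[ 0.6375 -0.3315  0.01  ]
 [ 0.5254 -0.317   0.01  ]
 [ 0.5877 -0.1566  0.01  ]
 [ 0.6934 -0.1774  0.01  ]] [ 0.611  -0.2456  0.01  ] [np.float64(0.1639), np.float64(0.113), np.float64(0.172), np.float64(0.1077)]
172.59616939297942
```

View pics/c_top.png

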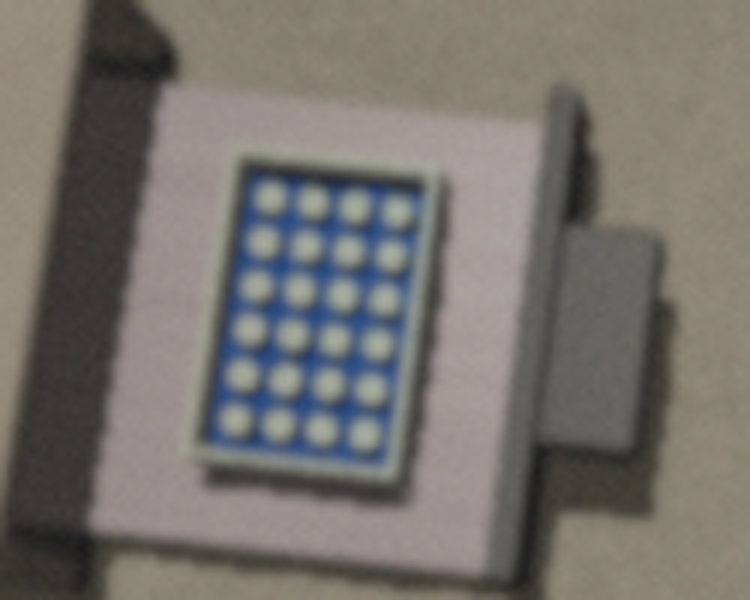

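View pics/c_scene.png

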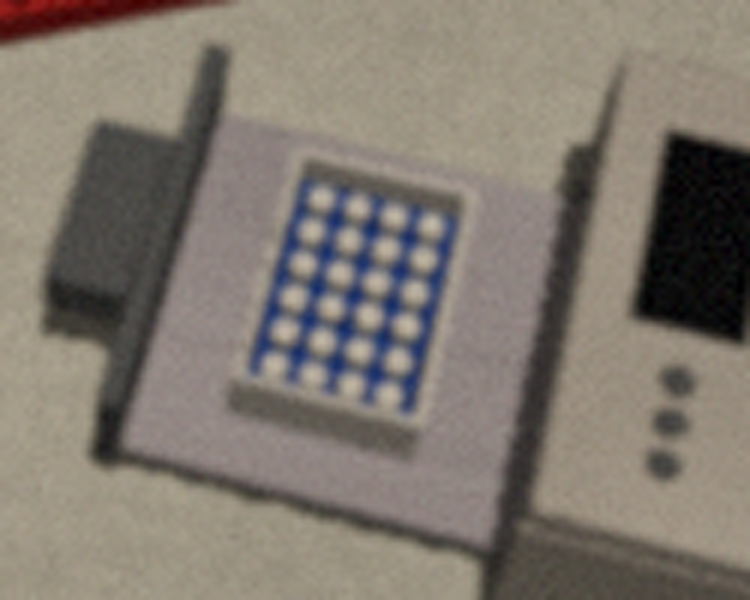

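The crops show, in crop pixels at 6x, the rim's outer corners. Top: (238,152), (443,172), (397,483), (192,455). Scene: (303,152), (478,188), (418,435), (233,383). The pull's outer top edge runs (660,235)–(632,447) in the top crop and (100,122)–(48,290) in the scene crop.

Run:
```python
from h import *
T=pickle.load(open("top.pkl","rb"));S=pickle.load(open("scene.pkl","rb"))
t=lambda p:(np.array(p)+.5)/6-.5+[120,140]
s=lambda p:(np.array(p)+.5)/6-.5+[265,160]
tp=[(238,152),(443,172),(397,483),(192,455)];sp=[(418,435),(233,383),(303,152),(478,188)]
Q=[]
for a,b in zip(tp,sp):
    P,e=tri(T,t(a),S,s(b));Q.append(P);print(P.round(4),round(e,4))
Q=np.array(Q);print("c",Q.mean(0))
for z in(Q[:,2].mean(),.075,.08,.085):
    for c,f,pp in((T,t,tp),(S,s,sp)):
        P=np.array([onz(c,f(p),z) for p in pp]);u=(P[0]-P[1]+P[3]-P[2]);v=P[0]-P[3]+P[1]-P[2]
        print(round(z,4),P.mean(0).round(4),"len",(np.linalg.norm(u)/2).round(4),(np.linalg.norm(v)/2).round(4),"ang",np.degrees(np.arctan2(u[1],u[0])).round(2),np.degrees(np.arctan2(-v[0],v[1])).round(2)+180)
for a,b in(((660,235),(48,290)),((632,447),(100,122))):
    print("pull",tri(T,t(a),S,s(b)),onz(T,t(a),.077),onz(S,s(b),.077))
for a,b in(((565,80),(105,455)),((505,582),(215,45))): print("front",tri(T,t(a),S,s(b)))
# bar in top
for c,(x0,y0,x1,y1),th in((T,(355,150,390,195),0),(S,(130,190,168,225),0)):
    g=cv2.cvtColor(c["img"],cv2.COLOR_RGB2GRAY)[y0:y1,x0:x1];print(np.median(g),g.min())
    m=(g<np.median(g)-14).astype(np.uint8)
    k=max(cv2.findContours(m,0,1)[0],key=cv2.contourArea);r=cv2.minAreaRect(k);print(r,onz(c,np.array(r[0])+[x0,y0],.02))
```

```text
[0.6277 0.2851 0.0545] 0.0005
[0.6171 0.2007 0.0576] 0.0003
[0.4897 0.2184 0.0571] 0.002
[0.5011 0.2998 0.0641] 0.0034
c [0.5588922  0.25099307 0.05831519]
0.0583 [0.5588 0.2504 0.0583] len 0.0839 0.1269 ang 82.39 82.78
0.0583 [0.5586 0.2517 0.0583] len 0.0837 0.1314 ang 83.52 82.06
0.075 [0.5556 0.247  0.075 ] len 0.0825 0.1249 ang 82.39 82.78
0.075 [0.5683 0.2506 0.075 ] len 0.0824 0.1293 ang 83.52 82.06
0.08 [0.5546 0.246  0.08  ] len 0.0821 0.1242 ang 82.39 82.78
0.08 [0.5713 0.2503 0.08  ] len 0.082 0.1287 ang 83.52 82.06
0.085 [0.5536 0.245  0.085 ] len 0.0817 0.1236 ang 82.39 82.78
0.085 [0.5742 0.2499 0.085 ] len 0.0816 0.1281 ang 83.52 82.06
pull (array([0.58763253, 0.1119871 , 0.06505364]), np.float64(0.0008248769052050278)) [0.58498066 0.11080295 0.077     ] [0.59427895 0.11317846 0.077     ]
pull (array([0.50025419, 0.1228235 , 0.07524345]), np.float64(0.0012994361509623409)) [0.50010681 0.12204676 0.077     ] [0.50127102 0.12355958 0.077     ]
front (array([0.6576563 , 0.15034154, 0.04970241]), np.float64(0.0026760177234957357))
front (array([0.44809406, 0.17149275, 0.07569277]), np.float64(0.0002429737478861499))
87.0 34
((15.0, 23.5), (21.0, 6.0), 90.0) [ 0.60585197 -0.23901037  0.02      ]
74.0 27
((18.500001907348633, 16.0), (4.949747085571289, 19.091880798339844), 45.0) [ 0.6138285  -0.24080009  0.02      ]
```

Request:
nudge_tcp(deltas=[-0.028,-0.0257,0,0,-0.028,-0.0257,0,0,-0.028,-0.0257,0,0,-0.028,-0.0257,0,0,-0.028,-0.0257,0,0,-0.028,-0.0257,0,0,-0.028,-0.0257,0,0,-0.028,-0.0257,0,0,-0.028,-0.0257,0,0,-0.028,-0.0257,0,0,-0.028,-0.0257,0,0,-0.028,-0.0257,0,0,-0.028,-0.0257,0,0,-0.028,-0.0257,0,0,-0.028,-0.0257,0,0,-0.028,-0.0257,0,0,-0.028,-0.0257,0,0,-0.028,-0.0257,0,0,-0.028,-0.0257,0,0,-0.028,-0.0257,0,0], jaw=0.06)

```text
time: 1.77
position: [0.5568, -0.1281, 0.2222]
tool_rot: [0.208, 0.978, 0.0, -0.0]
ft_force: [0.3, 0.7, 0.9]
grip_width: 0.06
grip_force: 0.0
```

Add to h.py:
```python
def go(o,tgt,head=None):
    "remaining move in tool axes to TCP target; head = wanted heading of tool y, deg"
    M=R.from_quat(o["tool_rot"]).as_matrix();h=np.degrees(np.arctan2(M[1,1],M[0,1]))
    print("pos",np.round(o["position"],4),"head",round(h,2),"d_tool",(M.T@(np.array(tgt)-o["position"])).round(4),"turn",None if head is None else round(np.radians((h-head+180)%360-180),4),"t",round(float(o["time"]),2))
```

```bash
python3 -c "
from h import *
from rig import robot
go(robot.get_obs(),[.608,-.244,.15],70.0)"
```

```text
pos [ 0.5568 -0.1281  0.2222] head 65.98 d_tool [-0.094  -0.085   0.0721] turn -0.0702 t 1.77
```

Request:
nudge_tcp(deltas=[-0.0235,-0.0213,0,0,-0.0235,-0.0213,0,0,-0.0235,-0.0213,0,0,-0.0235,-0.0213,0,0,0,0,0.0,-0.07,0,0,0,0,0,0,0,0])

```text
time: 2.35
position: [0.6072, -0.242, 0.2216]
tool_rot: [0.175, 0.985, 0.001, -0.001]
ft_force: [-0.5, -0.2, 0.6]
grip_width: 0.06
grip_force: 0.0
```

Run:
```python
from h import *
from rig import robot
o=robot.get_obs();c=robot.camera("wrist");pickle.dump(c,open("w.pkl","wb"))
cv2.imwrite("pics/w1.png",c["img"][:,:,::-1])
go(o,[.608,-.244,.15],70)
g=cv2.cvtColor(c["img"],cv2.COLOR_RGB2GRAY);m=((g<105)*255).astype(np.uint8)
for k in cv2.findContours(m,0,1)[0]:
    if cv2.contourArea(k)<1500: continue
    r=cv2.minAreaRect(k);P=np.array([onz(c,p,.01) for p in cv2.boxPoints(r)]);e=P[1]-P[0]
    print(np.round(cv2.boxPoints(r)).tolist(),P.mean(0).round(4),[np.linalg.norm(P[i]-P[i-1]).round(4) for i in range(4)],np.degrees(np.arctan2(e[1],e[0])))
```

```text
pos [ 0.6072 -0.242   0.2216] head 69.89 d_tool [-0.0016 -0.0016  0.0716] turn -0.0019 t 2.35
[[0.0, 383.0], [0.0, 187.0], [511.0, 187.0], [511.0, 383.0]] [ 0.8094 -0.3231  0.01  ] [np.float64(0.9415), np.float64(0.3919), np.float64(0.7287), np.float64(0.3916)] 143.91266103044106
[[157.0, 32.0], [214.0, 32.0], [214.0, 118.0], [157.0, 118.0]] [ 0.4658 -0.2903  0.01  ] [np.float64(0.1012), np.float64(0.069), np.float64(0.1007), np.float64(0.0753)] 69.87403878613708
```

View pics/w1.png

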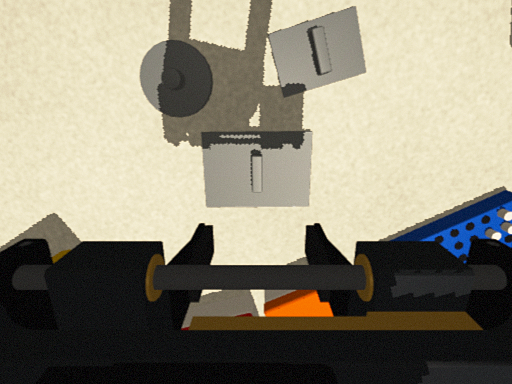

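The wrist view shows the big lid with corners near (203,132), (311,131), (309,206), (207,207) and its bar at (257,173), square to the fingers. Casting those onto the known plate height.

Run:
```python
from h import *
c=pickle.load(open("w.pkl","rb"))
P=np.array([onz(c,p,.01) for p in [(203,132),(311,131),(309.5,206),(206.5,207)]])
print(P.round(4),P.mean(0).round(4),[np.linalg.norm(P[i]-P[i-1]).round(4) for i in range(4)])
for i,j in((1,0),(2,3),(0,3),(1,2)):
    e=P[i]-P[j];print(np.degrees(np.arctan2(e[1],e[0])).round(2))
print([onz(c,p,.032).round(4) for p in((253,153),(261,153),(257,192))])
```

```text
[[ 0.5362 -0.297   0.01  ]
 [ 0.5848 -0.1607  0.01  ]
 [ 0.6869 -0.1939  0.01  ]
 [ 0.6366 -0.3355  0.01  ]] [ 0.6111 -0.2468  0.01  ] [np.float64(0.1075), np.float64(0.1448), np.float64(0.1073), np.float64(0.1503)]
70.39
70.45
159.05
161.99
[array([ 0.5824, -0.2423,  0.032 ]), array([ 0.586 , -0.2326,  0.032 ]), array([ 0.6338, -0.2557,  0.032 ])]
```

Request:
nudge_tcp(deltas=[-0.003,-0.0027,0.03,-0.009,0,0,0.035,0,0,0,0.035,0,0,0,0.035,0,0,0,0.03,0,0,0,0.02,0,0,0,0.014,0,0,0,0.006,0,0,0,0.003,0,0,0,0,0])

```text
time: 3.23
position: [0.6103, -0.2458, 0.015]
tool_rot: [0.169, 0.986, -0.0, 0.0]
ft_force: [0.6, -0.3, -0.0]
grip_width: 0.0604
grip_force: 0.0
```

Request:
nudge_tcp(deltas=[0,0,0,0,0,0,0,0,0,0,0,0,0,0,0,0,0,0,0,0,0,0,0,0], jaw=0, force=30)

```text
time: 3.73
position: [0.61, -0.2461, 0.0149]
tool_rot: [0.169, 0.986, -0.0, 0.0]
ft_force: [-1.0, 0.3, 1.2]
grip_width: 0.028
grip_force: 0.0
```

```bash
python3 -c "
from h import *
from rig import robot
go(robot.get_obs(),[.609,-.2455,.0125],70.4)"
```

```text
pos [ 0.61   -0.2461  0.0149] head 70.53 d_tool [0.0011 0.0002 0.0024] turn 0.0022 t 3.73
```

Still closing; lower 2 mm more and let it finish, then lift.

Request:
nudge_tcp(deltas=[0.001,0,0.002,0,0,0,0,0,0,0,0,0,0,0,0,0,0,0,0,0,0,0,0,0,0,0,0,0,0,0,0,0], jaw=0, force=30)

```text
time: 4.4
position: [0.6089, -0.2456, 0.0125]
tool_rot: [0.169, 0.986, 0.0, -0.0]
ft_force: [0.5, -0.2, -1.3]
grip_width: 0.0138
grip_force: 30.0
```

Request:
nudge_tcp(deltas=[0,0,-0.005,0,0,0,-0.015,0,0,0,-0.03,0,0,0,-0.035,0,0,0,-0.035,0,0,0,-0.03,0,0,0,-0.01,0])

```text
time: 4.98
position: [0.6116, -0.2471, 0.1786]
tool_rot: [0.169, 0.986, -0.002, 0.005]
ft_force: [0.3, -0.6, -1.1]
grip_width: 0.0141
grip_force: 30.0
```

Request:
nudge_tcp(deltas=[0.008,0.015,0,0,0.014,0.03,0,0,0.014,0.03,0,0,0.014,0.03,0,0,0.014,0.03,0,0,0.014,0.03,0,0,0.014,0.03,0,0,0.014,0.03,0,0,0.014,0.03,0,0,0.014,0.03,0,0,0.014,0.03,0,0,0.014,0.03,0,0,0.014,0.03,0,0,0.014,0.03,0,0,0.014,0.03,0,0,0.008,0.015,0,0,0.003,0.002,0,0])

```text
time: 6.4
position: [0.5537, 0.256, 0.1703]
tool_rot: [0.167, 0.986, -0.0, -0.002]
ft_force: [0.4, -0.7, -1.7]
grip_width: 0.0136
grip_force: 30.0
```

Request:
nudge_tcp(deltas=[0,0,0,0.06,0,0,0,0.11,0,0,0,0.11,0,0,0,0.11,0,0,0,0.11,0,0,0,0.11,0,0,0,0.11,0,0,0,0.11,0,0,0,0.11,0,0,0,0.11,0,0,0,0.11,0,0,0,0.11,0,0,0,0.06,0,0,0,0.03,0,0,0,0,0,0,0,0,0,0,0,0,0,0,0,0])

```text
time: 7.9
position: [0.5563, 0.2519, 0.172]
tool_rot: [0.751, 0.66, -0.001, -0.0]
ft_force: [-0.1, -0.8, -0.9]
grip_width: 0.0135
grip_force: 30.0
```

Run:
```python
from h import *
from rig import robot
o=robot.get_obs();go(o,[.5588,.251,.09],-7.3);print(o["q"].round(3))
for n in("scene","wrist"):
    c=robot.camera(n);pickle.dump(c,open(n+"2.pkl","wb"));cv2.imwrite(f"pics/{n}2.png",c["img"][:,:,::-1])
```

```text
pos [0.5563 0.2519 0.172 ] head -7.38 d_tool [-0.0005  0.0026  0.082 ] turn -0.0013 t 7.9
[ 0.242  0.568  1.518 -0.     1.057  0.371]
```

View pics/wrist2.png

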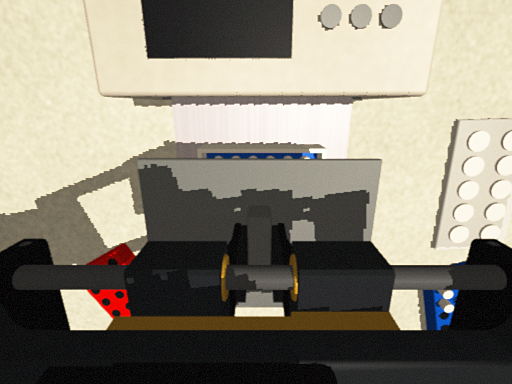

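The wrist view shows the lid held level and square, its far plate edge running (137,158)–(381,158). The carrier's far rim edge peeks out behind it at about (198,150)–(326,147).

Run:
```python
from h import *
from rig import robot
o=robot.get_obs();c=pickle.load(open("wrist2.pkl","rb"))
a,b=[onz(c,p,o["position"][2]-.0025) for p in((137,158.5),(381,158.5))]
M=R.from_quat(o["tool_rot"]).as_matrix()
print(np.linalg.norm(b-a),"lid edge mid in tool",(M.T@((a+b)/2-o["position"])).round(4))
for z in(.056,.058,.060):
    a,b=[onz(c,p,z) for p in((198,150),(326,147))];print(z,a,b,np.linalg.norm(b-a),"carrier edge mid rel tool",(M.T@((a+b)/2-o["position"])).round(4))
g=c["img"][135:166,185:340,::-1];cv2.imwrite("pics/w2c.png",cv2.resize(g,None,fx=5,fy=5,interpolation=cv2.INTER_CUBIC))
```

```text
0.14848364854598528 lid edge mid in tool [0.051  0.0003 0.0025]
0.056 [0.50024536 0.29764394 0.056     ] [0.62972361 0.28387639 0.056     ] 0.13020815349434592 carrier edge mid rel tool [0.0394 0.0034 0.1163]
0.058 [0.50072656 0.29790595 0.058     ] [0.62927612 0.28423715 0.058     ] 0.12927422404518807 carrier edge mid rel tool [0.0398 0.0033 0.1143]
0.06 [0.50120776 0.29816796 0.06      ] [0.62882863 0.28459791 0.06      ] 0.12834029459603022 carrier edge mid rel tool [0.0401 0.0033 0.1123]
```

View pics/w2c.png

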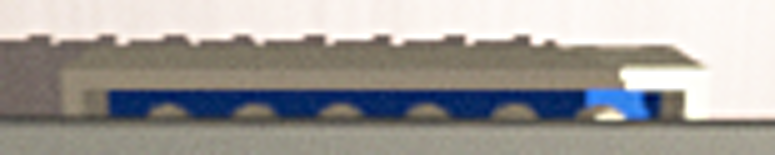

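Request:
nudge_tcp(deltas=[0.001,0.003,0.01,0,0,0,0.025,0,0,0,0.025,0,0,0,0.02,0,0,0,0.01,0,0,0,0.005,0,0,0,0.003,0,0,0,0,0,0,0,0,0])

```text
time: 8.75
position: [0.5608, 0.2531, 0.0754]
tool_rot: [0.751, 0.66, 0.001, 0.0]
ft_force: [0.4, -0.0, -1.1]
grip_width: 0.0135
grip_force: 30.0
```

Request:
nudge_tcp(deltas=[0,0,0.0015,0,0,0,0.0015,0,0,0,0,0])

```text
time: 9.0
position: [0.5602, 0.2529, 0.072]
tool_rot: [0.751, 0.66, 0.0, 0.0]
ft_force: [-0.6, -0.5, -1.6]
grip_width: 0.0136
grip_force: 30.0
```

Request:
nudge_tcp(deltas=[0,0,0.001,0,0,0,0.001,0,0,0,0,0])

```text
time: 9.25
position: [0.5601, 0.2528, 0.0702]
tool_rot: [0.751, 0.66, 0.0, 0.0]
ft_force: [-0.3, -0.4, 3.2]
grip_width: 0.0135
grip_force: 30.0
```

Request:
nudge_tcp(deltas=[0,0,0.001,0,0,0,0,0,0,0,0,0])

```text
time: 9.5
position: [0.5602, 0.2529, 0.0701]
tool_rot: [0.751, 0.66, 0.0, 0.0]
ft_force: [-2.1, -0.8, 8.7]
grip_width: 0.0138
grip_force: 30.0
```

Run:
```python
from h import *
from rig import robot
o=robot.get_obs();print(o["moment"].round(2))
c=robot.camera("scene");pickle.dump(c,open("scene3.pkl","wb"));w=robot.camera("wrist");pickle.dump(w,open("wrist3.pkl","wb"))
a=cv2.resize(c["img"][160:250,270:390,::-1],None,fx=5,fy=5,interpolation=cv2.INTER_CUBIC)
b=cv2.resize(w["img"][90:190,130:400,::-1],(600,222))
cv2.imwrite("pics/s3.png",np.vstack([a[:370],b]))
```

```text
[-0.14  0.53 -0.  ]
```

View pics/s3.png

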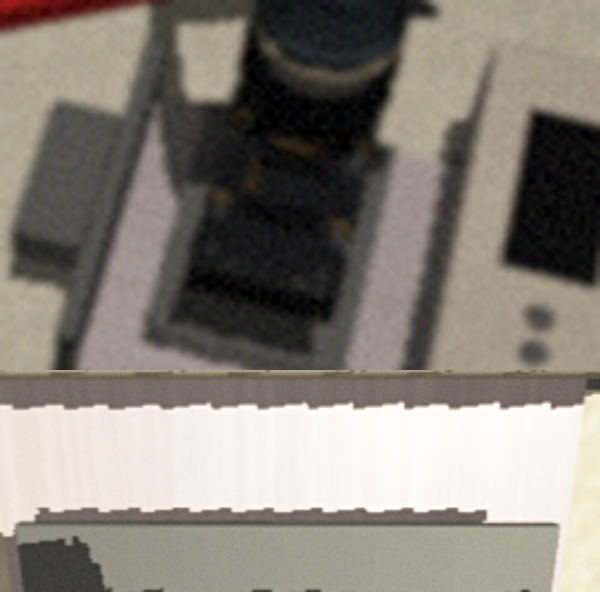

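Both views agree horizontally to about 3 mm, against 10 mm of play. Force rises at TCP z = 0.070, so the plate is on the rim, with the rim about 5 mm higher than triangulated; the pull's known height came out low by a similar amount. I'll unload, release, back off and check.

Request:
nudge_tcp(deltas=[0,0,-0.0013,0,0,0,0,0,0,0,0,0])

```text
time: 9.85
position: [0.5602, 0.2529, 0.0701]
tool_rot: [0.751, 0.66, 0.0, 0.0]
ft_force: [0.0, -0.2, 3.3]
grip_width: 0.0137
grip_force: 30.0
```

Request:
nudge_tcp(deltas=[0,0,0,0,0,0,0,0,0,0,0,0,0,0,0,0,0,0,0,0,0,0,0,0,0,0,0,0,0,0,0,0], jaw=0.05)

```text
time: 10.52
position: [0.5599, 0.2528, 0.0698]
tool_rot: [0.751, 0.66, -0.0, -0.0]
ft_force: [-0.3, 0.1, -0.2]
grip_width: 0.0492
grip_force: 0.0
```

Request:
nudge_tcp(deltas=[0,0,-0.01,0,0,0,-0.03,0,0,0,-0.04,0,0,0,-0.04,0,0,-0.04,0,0,0,-0.04,0,0,0,-0.04,0,0,0,-0.04,0,0,0,-0.04,0,0,0,0,0,0,0,0,0,0])

```text
time: 11.43
position: [0.3592, 0.2786, 0.1907]
tool_rot: [0.75, 0.661, -0.0, -0.0]
ft_force: [1.3, 0.5, 0.8]
grip_width: 0.05
grip_force: 0.0
```

Run:
```python
from h import *
from rig import robot
go(robot.get_obs(),[.54,.06,.062])
c=robot.camera("scene");pickle.dump(c,open("scene4.pkl","wb"));w=robot.camera("top");pickle.dump(w,open("top4.pkl","wb"))
a=cv2.resize(c["img"][150:250,265:390,::-1],(625,300*5//3),interpolation=cv2.INTER_CUBIC)
b=cv2.resize(w["img"][140:240,110:245,::-1],None,fx=5,fy=5,interpolation=cv2.INTER_CUBIC)
cv2.imwrite("pics/s4.png",a);cv2.imwrite("pics/t4.png",b)
```

```text
pos [0.3592 0.2786 0.1907] head -7.24 d_tool [-0.194   0.2069  0.1286] turn None t 11.43
```

View pics/s4.png

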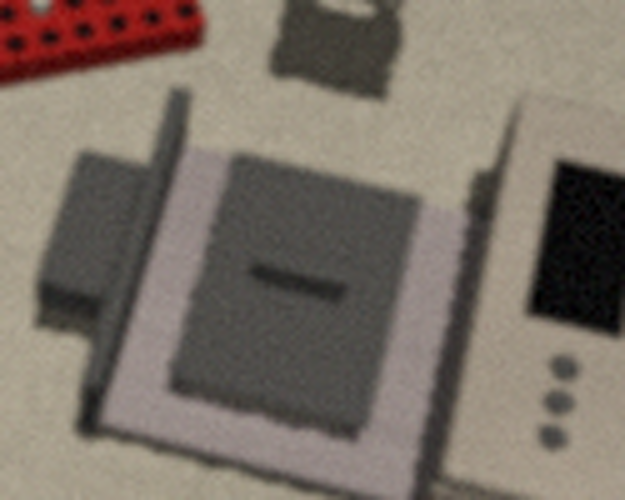

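View pics/t4.png

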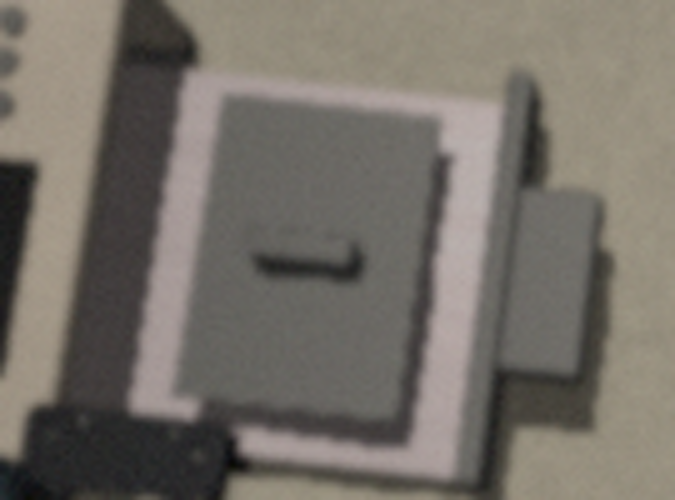

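The lid looks flat and square, centred on the carrier and let go. Corners in the top crop: (222,95), (440,113), (397,418), (175,393). In the scene crop: (232,155), (420,200), (358,437), (172,388). Checking its height and centre against the rim.

Run:
```python
from h import *
T=pickle.load(open("top4.pkl","rb"));S=pickle.load(open("scene4.pkl","rb"))
t=lambda p:(np.array(p)+.5)/5-.5+[110,140]
s=lambda p:(np.array(p)+.5)/5-.5+[265,150]
Q=[]
for a,b in zip([(222,95),(440,113),(397,418),(175,393)],[(358,437),(172,388),(232,155),(420,200)]):
    P,e=tri(T,t(a),S,s(b));Q.append(P);print(P.round(4),e.round(4))
Q=np.array(Q);print(Q.mean(0),[np.linalg.norm(Q[i]-Q[i-1]).round(4) for i in range(4)])
# height by best-fit sizes in the top view
for z in(.0625,.0675,.0735):
    P=np.array([onz(T,t(p),z) for p in [(222,95),(440,113),(397,418),(175,393)]]);print(z,P.mean(0).round(4),[np.linalg.norm(P[i]-P[i-1]).round(4) for i in range(4)])
```

```text
[0.643  0.2939 0.0596] 0.007
[0.6316 0.1903 0.0599] 0.0004
[0.4814 0.2073 0.0646] 0.002
[0.4948 0.3136 0.0653] 0.0012
[0.56270218 0.25128851 0.06233456] [np.float64(0.1497), np.float64(0.1043), np.float64(0.1512), np.float64(0.1072)]
0.0625 [0.5623 0.2525 0.0625] [np.float64(0.1478), np.float64(0.1076), np.float64(0.1505), np.float64(0.1072)]
0.0675 [0.5613 0.2515 0.0675] [np.float64(0.1471), np.float64(0.107), np.float64(0.1498), np.float64(0.1067)]
0.0735 [0.5601 0.2503 0.0735] [np.float64(0.1462), np.float64(0.1064), np.float64(0.1489), np.float64(0.106)]
```

Triangulated with the same calibration, the plate top is 4.0 mm above the rim and the centre is within 4 mm, so the lid is seated. Next, go in front of the pull.

Request:
nudge_tcp(deltas=[-0.015,0.015,0,0,-0.027,0.028,0,0,-0.027,0.028,0,0,-0.027,0.028,0,0,-0.027,0.028,0,0,-0.027,0.028,0,0,-0.027,0.028,0,0,-0.016,0.022,0.02,0,0,0,0.035,0,0,0,0.035,0,0,0,0.03,0,0,0,0.012,0,0,0,0,0,0,0,0,0], jaw=0)

```text
time: 12.7
position: [0.5413, 0.0598, 0.0571]
tool_rot: [0.752, 0.66, -0.0, -0.0]
ft_force: [0.2, -0.4, 0.1]
grip_width: 0.0009
grip_force: 0.0
```

Run:
```python
from h import *
from rig import robot
o=robot.get_obs();go(o,[.5425,.117,.055],-7.3);w=robot.camera("wrist")
M=R.from_quat(o["tool_rot"]).as_matrix();print("cam in tool",M.T@(w["xyz"]-o["position"]))
print(robot.get_obs()["ft_force"].round(2))
```

```text
pos [0.5413 0.0598 0.0571] head -7.47 d_tool [ 0.0569 -0.0063  0.0021] turn -0.003 t 12.7
cam in tool [ 8.28256327e-02  4.45457134e-05 -1.62640510e-01]
[-0.53 -0.1   0.05]
```

Request:
nudge_tcp(deltas=[0.01,-0.006,0.002,0,0.01,0,0,0,0.01,0,0,0,0.005,0,0,0,0.004,0,0,0,0.004,0,0,0,0.004,0,0,0,0.004,0,0,0,0.004,0,0,0,0.004,0,0,0])

```text
time: 13.58
position: [0.5419, 0.1201, 0.0559]
tool_rot: [0.751, 0.66, -0.0, 0.0]
ft_force: [0.6, -3.2, 1.0]
grip_width: 0.0008
grip_force: 1.1
```

Request:
nudge_tcp(deltas=[0.005,0,0,0,0.006,0,0,0,0.006,0,0,0,0.006,0,0,0,0.006,0,0,0,0.006,0,0,0,0.006,0,0,0,0.006,0,0,0,0.006,0,0,0,0.006,0,0,0])

```text
time: 14.42
position: [0.5494, 0.1792, 0.0559]
tool_rot: [0.751, 0.66, 0.0, 0.0]
ft_force: [0.7, -2.0, 1.3]
grip_width: 0.0007
grip_force: 1.2
```

Request:
nudge_tcp(deltas=[0.008,0,0,0,0.009,0,0,0,0.009,0,0,0,0.009,0,0,0,0.009,0,0,0,0.009,0,0,0,0.009,0,0,0,0.009,0,0,0,0.009,0,0,0,0.008,0,0,0,0.007,0,0,0,0.005,0,0,0,0.004,0,0,0])

```text
time: 15.5
position: [0.562, 0.2781, 0.0559]
tool_rot: [0.75, 0.662, -0.004, 0.003]
ft_force: [1.4, -23.0, 8.1]
grip_width: 0.0004
grip_force: 11.8
```

Request:
nudge_tcp(deltas=[0.003,0,0,0,0.003,0,0,0,0.003,0,0,0])

```text
time: 15.75
position: [0.562, 0.2782, 0.056]
tool_rot: [0.749, 0.663, -0.011, 0.006]
ft_force: [0.7, -44.6, 14.6]
grip_width: 0.0004
grip_force: 21.9
```

Request:
nudge_tcp(deltas=[0.002,0,0,0,0.002,0,0,0])

```text
time: 15.92
position: [0.5619, 0.2783, 0.056]
tool_rot: [0.748, 0.663, -0.014, 0.007]
ft_force: [-0.4, -51.4, 15.5]
grip_width: 0.0006
grip_force: 25.5
```

Request:
nudge_tcp(deltas=[0.002,0,0,0,0.002,0,0,0])

```text
time: 16.08
position: [0.5619, 0.2784, 0.0561]
tool_rot: [0.748, 0.663, -0.017, 0.009]
ft_force: [-0.6, -61.2, 17.7]
grip_width: 0.0005
grip_force: 30.3
```

The drawer has hit something hard. Back off and look.

Request:
nudge_tcp(deltas=[-0.015,0,0,0,-0.015,0,0,0,-0.03,0,0,0,-0.035,0,0,0,-0.035,0,0,0,-0.02,0,-0.03,0,0,0,-0.04,0,0,0,-0.03,0,0,0,0,0,0,0,0,0])

```text
time: 16.92
position: [0.5468, 0.1507, 0.1577]
tool_rot: [0.751, 0.66, 0.002, 0.001]
ft_force: [0.0, 0.5, -0.6]
grip_width: 0.0007
grip_force: 0.0
```

Run:
```python
from h import *
from rig import robot
a=robot.camera("top");s=robot.camera("scene");pickle.dump((a,s),open("p5.pkl","wb"))
x=cv2.resize(a["img"][110:250,0:200,::-1],(560,392),interpolation=cv2.INTER_CUBIC)
cv2.imwrite("pics/e5.png",cv2.resize(s["img"][150:290,310:480,::-1],None,fx=4,fy=4,interpolation=cv2.INTER_CUBIC));cv2.imwrite("pics/t5.png",x)
```

```text
(no output)
```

View pics/e5.png

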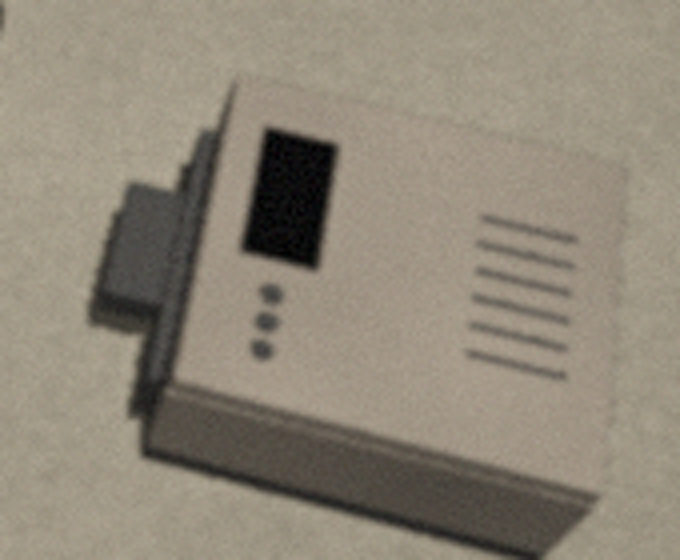

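The drawer front sits against the incubator. Checking the pull face's distance to the incubator front, which is 52 mm when shut: pull top edge (130,183)–(95,302), incubator top front edge (237,75)–(170,385).

Run:
```python
from h import *
a,s=pickle.load(open("p5.pkl","rb"))
f=lambda p:(np.array(p)+.5)/4-.5+[310,150]
u=np.array([.127,.992])
p=[onz(s,f(q),.077)[:2] for q in((130,183),(95,302))];i=[onz(s,f(q),.125)[:2] for q in((237,75),(170,385))]
print(p,i,"gap",np.mean(i,0)@u-np.mean(p,0)@u, np.linalg.norm(p[0]-p[1]),np.linalg.norm(i[0]-i[1]))
S=pickle.load(open("scene.pkl","rb"));g=lambda p:(np.array(p)+.5)/6-.5+[265,160]
p0=[onz(S,g(q),.077)[:2] for q in((48,290),(100,122))];print("travel",(np.mean(p,0)-np.mean(p0,0))@u)
i0=[onz(S,g(q),.125)[:2] for q in((622,55),(517,515))];print("initial gap",np.mean(i0,0)@u-np.mean(p0,0)@u)
g=cv2.imread("pics/t5.png");print(g.shape)
```

```text
[array([0.52417053, 0.29520195]), array([0.61952816, 0.27875759])] [array([0.4567381 , 0.35570612]), array([0.6946852 , 0.32383637])] gap 0.05285965457563119 0.09676515271985571 0.2400718715005714
travel 0.17031931156374241
initial gap 0.22075025847388122
(392, 560, 3)
```

View pics/t5.png

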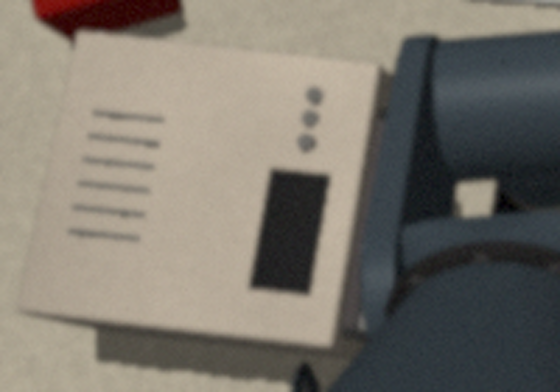

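The measured gap is 53 mm against 52 mm when shut, and it stopped hard, so the drawer is home. The arm hides the pull in the top view but touches nothing.

```bash
python3 -c "
from rig import robot
print(robot.get_obs()['ft_force'].round(1));print(robot.hand_in())"
```

```text
[-1.1 -0.7 -0.6]
the job is handed in; nothing more can be done
None
```

The big lid was seated on the carrier and released (height and centring checked in two views), the drawer was pushed to its hard stop (pull 53 mm from the incubator, 52 mm when shut), and the job is handed in; the lid was not visible after closing, and no verdict was returned.

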